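# Slide a test plaque along the fence to the red line

### The job

Press the blue test plaque gently but firmly against the black fence of the marking board until its long side lies flush, then slide it along the fence, keeping it lightly pressed against the fence all the way, until its leading short edge sits exactly on the red line, without running past the line. Never lift or tip it, and never press hard on it (more than 15 N is too much), leave everything else where it is, and let go of the plaque at the end.

Things in the scene. Friction and masses are not known exactly. Their poses are not given: they have to be found in the camera images.
- plaque: Blue plastic test plaque, a loose flat slab 100 (its x) x 150 (its y) x 12 (z) mm, about 0.25 kg, too wide to grasp; lies on the board, some mm to cm clear of the fence and somewhat askew. Origin: centre of its underside. Its +y short edge is the leading edge; its +x long side goes against the fence. It slides with a drag of roughly 1 to 3 N.
- plaque_edge (a point): Middle of the plaque's leading (+y) short edge, half-way up (6 mm above the board); axes as the plaque's.
- fence: Rigid black bar, 400 (y) x 22 x 22 mm, clamped on a steel rail on the board. Origin: foot and middle of the bar's -x face, at board top, if the bar sat mid-slot; really it is clamped up to 6 mm nearer or farther in x (unmeasured, parallel, won't yield): feel for it. +x into the fence; +y the way the plaque must slide. Flush plaque: origin at x = -50 mm here, give or take those 6 mm.
- line (a point): Red scribed line, 3 mm wide, 165 mm long, flat on the board, square to the fence. The point lies on the line's middle (across its width), 50 mm before the fence's origin, at the height of the board's top; +y is the sliding direction, x runs along the line towards the fence. No stop there: nothing to feel. The plaque starts 55 to 165 mm short of it.
- board: Bare aluminium marking board, 280 (x) x 460 (y) x 15 (z) mm, fixed to the bench, printed scale along its near long side (flat). Origin: centre of its underside, on the bench (z = 0); its top is at z = 15 mm. Axes parallel to those of the fence and line.
- weight: Bystander: brass weight with a knob, 34 mm across, 52 mm high, standing on the board beyond the line, near the board's near corner. Origin: centre of its foot.
- spare0: Bystander: lower spare plaque (grey, 100 x 150 x 12 mm) on the bench left of the board.
- spare1: Bystander: upper spare plaque (green), on the grey one.
- jar: Bystander: amber jar, 60 mm across, 90 mm high, right of the board.
- driver: Bystander: screwdriver, 140 mm long, lying left of the board.
Things that resemble listed ones, but are neither listed nor needed, are in the scene too. Several things have the shape of the plaque; the one meant has the colours described above.

How it is judged (in metres and radians):
On the way, in this order (a step that is already met when the one before it is completed fails the run):
1. the plaque is pressed flush against the fence (at least 3 N between them) (x of plaque in the frame of fence above -0.058 m and angle between the y axis of plaque and the y axis of fence, either way round below 0.02 rad and contact force between plaque and fence above 3 N), for 0.2 s.
2. the plaque's leading edge has come to the line, the plaque still flush and in contact with the fence (over 0.2 N) (x of plaque in the frame of fence above -0.058 m and angle between the y axis of plaque and the y axis of fence, either way round below 0.02 rad and y of plaque_edge in the frame of line between -0.002 and 0.002 m and contact force between plaque and fence above 0.2 N), for 0.1 s.
At the end, for the whole second after the job is handed in: The plaque lies flat and still on the board, released, its long side along the fence (parallel within 0.02 rad, and its middle no more than 58 mm from the fence's nominal face), its leading edge on the middle of the red line within 2 mm (x of plaque in the frame of fence above -0.058 m and angle between the y axis of plaque and the y axis of fence, either way round below 0.02 rad and y of plaque_edge in the frame of line between -0.002 and 0.002 m and angle between plaque's own z axis and vertical below 0.03 rad and contact force between each of the arm, the fingers and plaque below 0.05 N and linear speed of plaque below 0.005 m/s); the robot touches nothing.
It fails at once if the plaque is pressed against the fence with more than 15 N (contact force between plaque and fence above 15 N).
It fails at once if the robot presses on the plaque with more than 15 N (contact force between any of the fingers, the arm and plaque above 15 N).
It fails at once if the leading edge runs more than 4 mm past the line (y of plaque_edge in the frame of line above 0.004 m).
It fails at once if the plaque is lifted or tipped (angle between plaque's own z axis and vertical above 0.15 rad or z of plaque in the frame of fence above 0.008 m).
It fails at once if a bystander is moved by more than 10 mm (distance of any of weight, spare0, spare1, jar, driver from where it was at the start of the episode above 0.01 m).
It also fails if it takes over 64 s, if anything falls off the work surface, if the arm or the gripper's body presses on something with over 40 N, if the wrist force passes 120 N, or if a joint passes its speed limit or range.

### The arm

A 7-joint arm with a two-finger parallel gripper is mounted at the origin on the work surface. World frame = base frame: x ahead of the robot, y to its left, z up, the work surface at z = 0. Lengths are in mm, angles in rad, forces in N, time in s.
With the tool pointing down it reaches from about 400 to 875 mm from the base axis. Payload 19.3 kg.
Tool frame: the origin (TCP) lies at the very end of the fingers, on their centre line; the grasp point (between the pads) lies 19 mm behind it (grip_point_offset is the z of the grasp point in the tool frame, in mm); z points along the fingers, x is the direction in which the jaws open and shut, and the axes are right-handed (so a half turn about z gives the same grasp; the last joint's range is limited). The gripper opens to 85 mm and grips with 20 to 120 N. Pads are 22 mm wide; open, the fingers measure 114 mm over their backs; the gripper's body (76 mm by 85 mm) begins 54 mm behind the grasp point. The pads swing forward as they close: fully open they stand 13 mm farther back than shut.
Start: joints at [-1.222, 0.521, -0.036, 1.599, 0.021, 1.021, -0.113], TCP at [254.182, 570.969, 207.391] pointing down, gripper open.
Joint ranges: [-2.91, 2.91], [-0.3, 2.13], [-1.5, 1.42], [0.17, 2.43], [-1.26, 4.41], [0.16, 1.93], [-2.52, 2.52]. Speed limits (rad/s): [1.89, 1.89, 2.39, 2.39, 3.01, 3.01, 3.01].

### API

Orientations are given as a 3x3 rotation matrix whose columns are the frame's x, y, z axes.
In Python, from workcell import movep, movel, goto_joints, open_gripper, clamp, wait, inverse_kinematics, read_state, camera, PlanningError, finish_job, grip_point_offset gives the robot as it stands. Calls block until the motion is done:
- movep(position, orientation): joint-space move of the TCP to a pose.
- movel(position, frame=None, max_speed=150, guard=None): straight line of the TCP; frame=None keeps the orientation; max_speed is the mean speed in mm/s. With guard (N) it stops when the force on the tool has changed by that much, and returns True; else False.
- goto_joints(angles): joint-space move.
- open_gripper() and clamp(): open the fingers fully, or close them until they stop; the grip force is fixed at half the most.
- wait(seconds).
- inverse_kinematics(position, orientation): joint angles nearest the present ones, or None.
- read_state(): the state.
- camera(name): name is "scene" or "top"; returns a dict with "image" (420x560x3 uint8, blue, green, red), "range_z" (420x560 float32, mm along the optical axis (not along the pixel's ray), 0 where there is no reading), "fx", "fy", "cx", "cy" (pixels), "cam_to_world" (4x4, takes a point from camera to world coordinates). Camera axes: x right, y up, looking along -z (the intrinsics and any distortion apply to the point x, -y, -z); pixel columns grow to the right and rows downward; lengths in mm; the calibration is good to about 2 mm. A picture is of the moment at which its call begins.
A pose or a line that the arm cannot do raises PlanningError and nothing moves.
- finish_job(): hands the job in, once; it reports no verdict.
The state is a dict: "time": time; "qpos": joint angles; "qvel": joint speeds; "joint_efforts": joint torques, N m; "eef_pos": TCP position; "tool_rot": TCP orientation; "ft_force": force on the tool from outside, world axes, zero at the start; "torque": the same for the moment, N m; "finger_gap": finger opening in mm.
Only numpy, scipy, OpenCV 4.12 (cv2) and the standard library are available. Lean on these libraries where they do the work, as an engineer would, in place of code of your own. Each camera call takes 0.05 s, during which the arm holds its last target. There are 200 camera calls.

## Working session

There is one attempt and no reset: what is moved stays moved. The work goes in short steps, each a Python script; the robot and the scene stay as the last script left them, time stands still between calls to the robot, and variables do not carry over. Pictures are saved under pics/ and viewed, about 8 in all and at most 12, crops included, and the job is handed in when it is done.

```bash
ls; mkdir -p pics
python3 - <<'E'
from workcell import *
import cv2,numpy as np
for n in ("scene","top"):
    c=camera(n); cv2.imwrite(f"pics/{n}0.png",c["image"]); np.savez(f"{n}0.npz",**c)
    print(n,c["fx"],c["fy"],c["cx"],c["cy"],[k for k in c]); print(np.round(c["cam_to_world"],3))
s=read_state(); print(s)
E
```

```text
pics
scene 432.35611799372447 432.35611799372447 281.59325302728064 216.62900498325962 ['image', 'range_z', 'fx', 'fy', 'cx', 'cy', 'cam_to_world']
[[-7.620000e-01 -3.910000e-01  5.170000e-01  1.054435e+03]
 [ 6.470000e-01 -4.280000e-01  6.310000e-01  7.023020e+02]
 [-2.500000e-02  8.150000e-01  5.790000e-01  7.304560e+02]
 [ 0.000000e+00  0.000000e+00  0.000000e+00  1.000000e+00]]
top 398.9731795597323 398.9731795597323 284.57220426294066 210.80038341939468 ['image', 'range_z', 'fx', 'fy', 'cx', 'cy', 'cam_to_world']
[[-2.200000e-02  9.870000e-01 -1.590000e-01  2.544690e+02]
 [-1.000000e+00 -2.300000e-02 -5.000000e-03 -3.263900e+01]
 [-9.000000e-03  1.590000e-01  9.870000e-01  1.263247e+03]
 [ 0.000000e+00  0.000000e+00  0.000000e+00  1.000000e+00]]
{'time': 0.1, 'qpos': array([-1.2221959 ,  0.52200113, -0.03633997,  1.59991938,  0.02122943,
        1.02110263, -0.11279425]), 'qvel': array([ 1.21750465e-03, -2.05965190e-03,  2.27696299e-04, -2.42557314e-03,
        5.17531861e-04, -4.76963790e-04, -5.61585769e-05]), 'joint_efforts': array([ 5.08360157e-03, -9.28482485e+01,  1.98426448e+00, -3.70525002e+01,
        1.80432462e-02,  5.37697953e-03,  3.64545531e-05]), 'eef_pos': array([254.06980333, 570.68225516, 206.86537428]), 'tool_rot': array([[ 4.06645969e-01,  9.13585759e-01, -3.39981143e-04],
       [ 9.13585230e-01, -4.06646101e-01, -9.87754318e-04],
       [-1.04065029e-03,  9.10645618e-05, -9.99999454e-01]]), 'ft_force': array([-0.96632341, -0.73693543, -0.28421808]), 'torque': array([-0.0176828 , -0.02455304,  0.06069346]), 'finger_gap': 85.47571064904099}
```

View pics/top0.png

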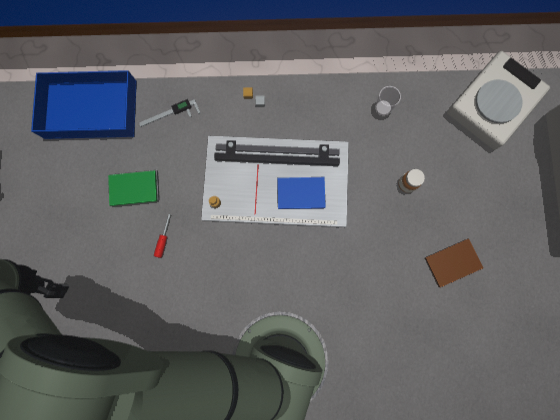

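View pics/scene0.png

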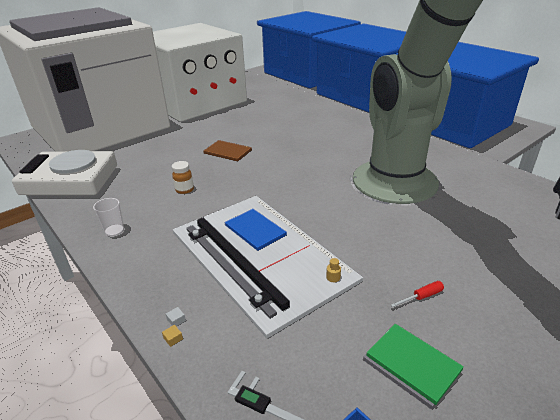

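The top view shows the plaque at about px (301,193), the red line at column 257, the fence bar at rows 152–165 (far side, world +x), and the weight at (214,202). Sliding (+y) goes left in the image. The scene view shows the plaque at (256,229) and the line at (284,259), nothing is in the way between them, and the weight stands at (334,272).

```bash
cat > vis.py <<'E'
import cv2,numpy as np
S=0.5  # mm per px of rectified view
X0,X1,Y0,Y1=380,720,-320,240
def rectify(c,h):
    """view of plane z=h: col=(y-Y0)/S, row=(x-X0)/S"""
    T=np.linalg.inv(c["cam_to_world"])
    K=np.array([[c["fx"],0,c["cx"]],[0,c["fy"],c["cy"]],[0,0,1]])@np.diag([1,-1,-1.])
    H=K@np.c_[T[:3,0],T[:3,1],T[:3,2]*h+T[:3,3]]      # (x,y,1)->pixel
    A=np.array([[0,S,X0],[S,0,Y0],[0,0,1.]])          # (col,row,1)->(x,y,1)
    return cv2.warpPerspective(c["image"],H@A,(int((Y1-Y0)/S),int((X1-X0)/S)),flags=cv2.INTER_CUBIC|cv2.WARP_INVERSE_MAP).astype(float)
def world(p): p=np.asarray(p,float); return np.stack([p[...,1]*S+X0,p[...,0]*S+Y0],-1)
def biggest(m):
    cs,_=cv2.findContours(m.astype(np.uint8),cv2.RETR_EXTERNAL,cv2.CHAIN_APPROX_NONE)
    return max(cs,key=cv2.contourArea)
def plaque(c):
    r=rectify(c,27); b=r[...,0]-r[...,2]
    k=biggest(b>0.5*np.percentile(b,98)) if False else biggest(b>60)
    lvl=0.5*np.median(b[cv2.drawContours(np.zeros(b.shape,np.uint8),[k],-1,1,-1)>0])
    k=biggest(b>lvl)
    (cx,cy),(w,h),a=rc=cv2.minAreaRect(k)
    # sharpen: line fits on each side's contour points
    bx=world(cv2.boxPoints(rc)); P=world(k[:,0]); ctr=bx.mean(0)
    out=[]
    for i in range(4):
        p,q=bx[i],bx[(i+1)%4]; d=(q-p)/np.linalg.norm(q-p); n=np.array([-d[1],d[0]])
        t=(P-p)@d; L=np.linalg.norm(q-p); s=(abs((P-p)@n)<6)&(t>12)&(t<L-12)
        vx,vy,x,y=cv2.fitLine(P[s].astype(np.float32),cv2.DIST_HUBER,0,.01,.01).ravel()
        out.append((L,np.array([x,y]),np.array([vx,vy])))
    return lvl,ctr,out
def redline(c):
    r=rectify(c,15); w=r[...,2]-np.maximum(r[...,0],r[...,1]); m=w>40
    n,l,st,_=cv2.connectedComponentsWithStats(m.astype(np.uint8))
    i=1+np.argmax(st[1:,3]*(st[1:,2]<60)); rows=[]
    x,y,ww,hh=st[i,:4]
    for v in range(y+8,y+hh-8):
        g=np.clip(w[v,x-12:x+ww+12],0,None); rows.append((np.dot(g,np.arange(x-12,x+ww+12))/g.sum(),v))
    f=cv2.fitLine(np.float32(world(rows)),cv2.DIST_HUBER,0,.01,.01).ravel()
    return f,world(rows[0]),world(rows[-1])
def report(c):
    lvl,ctr,sides=plaque(c); f,a,b=redline(c)
    print("plaque lvl",lvl.round(1),"ctr",ctr.round(1))
    for L,p,d in sides: print("  side L%.1f p %s ang %.4f"%(L,p.round(2),np.arctan2(*(d if abs(d[0])>abs(d[1]) else d*np.sign(d[1])))if 0 else np.arctan(d[0]/d[1]) if abs(d[1])>abs(d[0]) else np.arctan(-d[1]/d[0])))
    print("line p",f[2:].round(2),"ang %.4f"%np.arctan(-f[1]/f[0]),"ends",a,b)
E
python3 - <<'E'
from vis import *
for n in("top","scene"):
    c=dict(np.load(n+"0.npz")); print(n); report(c)
    for h in (15,37):
        r=rectify(c,h); cv2.imwrite(f"pics/{n}_r{h}.png",r[::-1,::-1][:,:])
a=[cv2.resize(cv2.imread(f"pics/{n}_r37.png")[0:680],(800,486))[60:360] for n in("top","scene")]
cv2.imwrite("pics/rect.png",np.vstack(a))
E
```

```text
top
plaque lvl 59.0 ctr [511.2 -79.1]
  side L101.2 p [ 510.85 -153.46] ang 0.0153
  side L150.6 p [461.7  -76.25] ang 0.0075
  side L101.2 p [517.3   -4.55] ang 0.0003
  side L150.6 p [561.2 -82.3] ang 0.0092
line p [529.25  63.61] ang 0.0700 ends [452.          68.99553571] [606.5         58.01223582]
scene
plaque lvl 73.0 ctr [514.7 -73. ]
  side L106.5 p [ 513.55 -152.  ] ang 0.0034
  side L161.0 p [462.45 -76.55] ang -0.0006
  side L106.5 p [513.3    6.25] ang 0.0073
  side L161.0 p [567.   -61.85] ang 0.0079
line p [525.25  63.79] ang 0.0690 ends [448.5         68.93651926] [602.          58.37801205][ WARN:0@0.214] global loadsave.cpp:1063 imwrite_ Unsupported depth image for selected encoder is fallbacked to CV_8U.
```

View pics/rect.png

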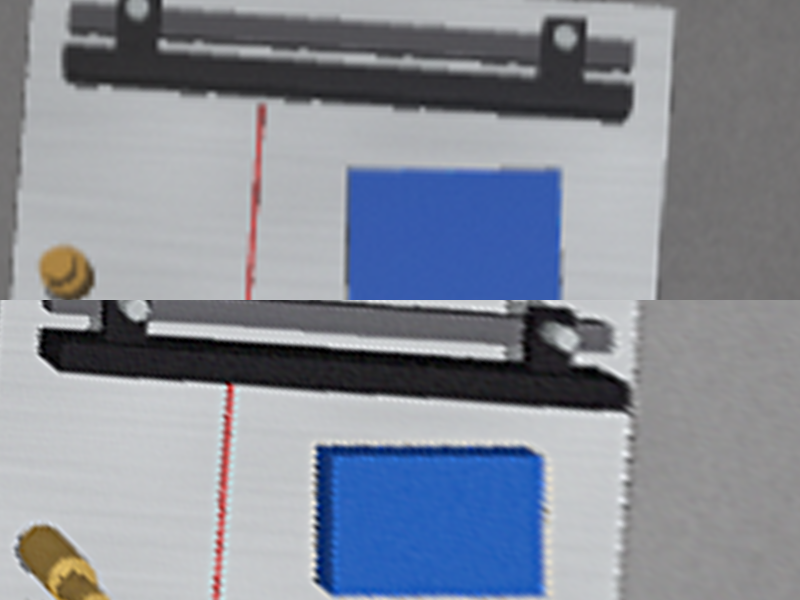

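```bash
cat > rob.py <<'E'
from workcell import *
import numpy as np
phi=0.0695
ex=np.array([np.cos(phi),-np.sin(phi),0]); ey=np.array([np.sin(phi),np.cos(phi),0]); ez=np.array([0,0,1.])
F=np.c_[ex,ey,ez]                       # fence axes in world
a,b=76,38; u=(b*ex-a*ey)/np.hypot(a,b); v=(a*ex+b*ey)/np.hypot(a,b)
def tool(s): x=s*u; return np.c_[x,np.cross(-ez,x),-ez]
def tcp_for_corner(c): return np.r_[c,0]+a*ey+42.5*u-11*v   # trailing -x corner touching both fingers
def force(n=5):
    r=[]
    for _ in range(n): r.append(read_state()["ft_force"]); wait(0.02)
    return F.T@np.mean(r,0)
E
python3 - <<'E'
from rob import *
c=np.array([460.6,-153.7]); M=tcp_for_corner(c)-12*ex-12*ey
q0=read_state()["qpos"]; best=None
for s in(1,-1):
    q=inverse_kinematics(M+150*ez,tool(s)); print(s,None if q is None else np.round(q,2))
    if q is not None and (best is None or abs(q-q0).max()<best[0]): best=(abs(q-q0).max(),s)
s=best[1]; open('sign','w').write(str(s))
movep(M+150*ez,tool(s)); movel(M+30*ez)
print(read_state()["time"],force())
print(movel(M-2*ez,max_speed=15,guard=3)); st=read_state(); print(st["time"],st["eef_pos"],force())
E
```

```text
1 [-0.46  0.51  0.83  2.06 -0.53  0.79 -0.48]
-1 [-0.02  0.38  0.23  2.04 -0.13  0.73  2.25]
3.65 [ 0.22836542 -0.09221769  0.22936143]
False
6.0167 [ 459.29408422 -132.45551273   -1.94684186] [ 0.12474345  0.28664614 -0.0030275 ]
```

Run:
```python
from workcell import *
import cv2,numpy as np
a=camera("top");b=camera("scene")
np.savez("t1.npz",**a);np.savez("s1.npz",**b)
A=cv2.resize(a["image"][120:240,190:360],None,fx=2.35,fy=2.35,interpolation=cv2.INTER_CUBIC)
B=cv2.resize(b["image"][130:340,160:375],None,fx=1.8,fy=1.8,interpolation=cv2.INTER_CUBIC)
h=max(len(A),len(B)); pad=lambda i:cv2.copyMakeBorder(i,0,h-len(i),0,0,0)
cv2.imwrite("pics/p1.png",np.hstack([pad(A),pad(B)]))
```

```text
(no output)
```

View pics/p1.png

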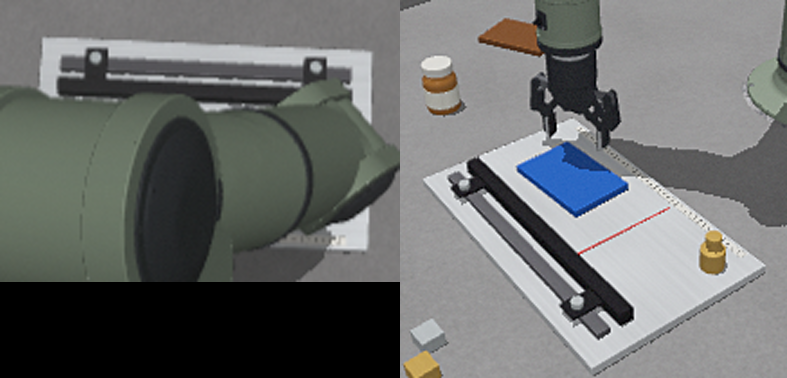

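The top camera is blocked by the forearm. In the scene crop both open fingers straddle the plaque's trailing corner with clearance, and the line and leading edge are clearly visible. The tips are still above the board, so I continue the guarded descent.

Run:
```python
from rob import *
p=read_state()["eef_pos"]; 
print(movel(np.r_[p[:2],-16],max_speed=12,guard=3)); st=read_state(); print(st["time"],st["eef_pos"],force())
z=st["eef_pos"][2]
p=read_state()["eef_pos"]; movel(np.r_[p[:2],z+3.5],max_speed=30); wait(.2); st=read_state(); print(st["time"],st["eef_pos"],st["finger_gap"],force())
open('z','w').write(str(z+3.5))
```

```text
False
7.5167 [ 459.30675582 -132.49039513  -15.93783449] [-0.09743698  0.20438962 -0.11069823]
8.0667 [ 459.30048674 -132.40149457  -12.45434608] 85.62378947902846 [0.07768328 0.10880626 0.19337711]
```

Run:
```python
from workcell import *
import cv2,numpy as np
b=camera("scene")
np.savez("s2.npz",**b)
cv2.imwrite("pics/p2.png",cv2.resize(b["image"][150:270,190:350],None,fx=4.8,fy=4.8,interpolation=cv2.INTER_CUBIC))
```

```text
(no output)
```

View pics/p2.png

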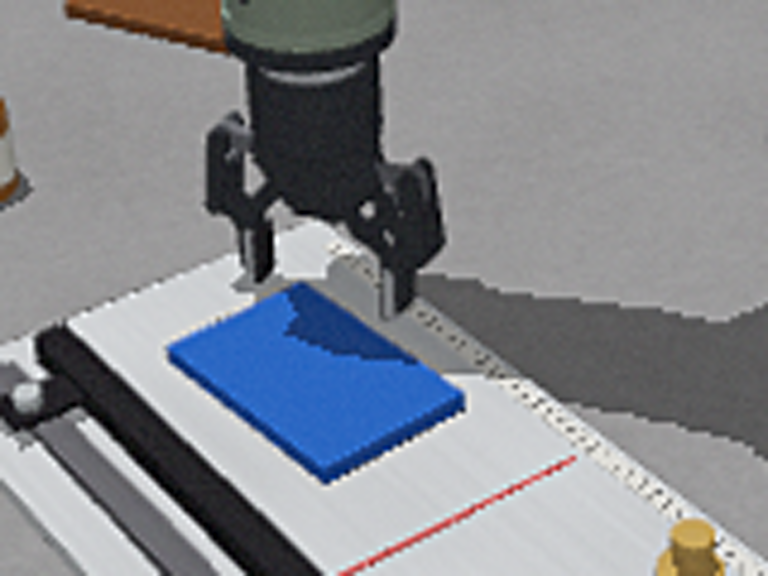

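The crop shows both finger tips near board height, at about full-image px (245,208) and (272,215). I'll get the tip height from the range image.

Run:
```python
import numpy as np
from rob import u,v
c=dict(np.load("s2.npz")); T=c["cam_to_world"]
rows,cols=np.mgrid[0:420,0:560]; z=c["range_z"]
P=np.stack([(cols-c["cx"])/c["fx"]*z,-(rows-c["cy"])/c["fy"]*z,-z,np.ones_like(z)],-1)@T.T
M=np.array([459.3,-132.4,0]); d=P[...,:3]-M
uu=d@u; vv=d@v
for s in(-1,1):
    m=(abs(abs(uu)-50)<14)&(np.sign(uu)==s)&(abs(vv)<18)&(z>0)
    zz=P[...,2][m]; print(s,m.sum(),np.histogram(zz,bins=np.arange(8,70,3)))
    k=m&(P[...,2]>19)&(P[...,2]<45); print(np.c_[cols[k],rows[k],uu[k].round(),vv[k].round(),P[...,2][k].round()][np.argsort(P[...,2][k])][:14].tolist(), uu[k].min(),uu[k].max(),vv[k].min(),vv[k].max())
```

```text
-1 702 (array([ 0,  2, 36, 15,  1,  2,  2,  2,  7,  4,  7,  9,  6,  5,  9,  7,  5,
        8,  2,  4]), array([ 8, 11, 14, 17, 20, 23, 26, 29, 32, 35, 38, 41, 44, 47, 50, 53, 56,
       59, 62, 65, 68]))
[[279.0, 215.0, -60.0, -17.0, 19.0], [271.0, 220.0, -51.0, 14.0, 19.0], [273.0, 216.0, -48.0, -3.0, 21.0], [272.0, 216.0, -49.0, 3.0, 25.0], [273.0, 215.0, -49.0, -2.0, 25.0], [270.0, 216.0, -46.0, 10.0, 28.0], [271.0, 216.0, -49.0, 9.0, 29.0], [272.0, 215.0, -50.0, 5.0, 30.0], [269.0, 215.0, -43.0, 10.0, 31.0], [274.0, 214.0, -55.0, 2.0, 33.0], [270.0, 215.0, -47.0, 12.0, 34.0], [272.0, 214.0, -50.0, 6.0, 34.0], [275.0, 213.0, -56.0, -2.0, 34.0], [271.0, 215.0, -50.0, 11.0, 34.0]] -60.258067956591695 -41.962494041952205 -17.10109212928816 14.372477366943922
1 284 (array([ 0,  3, 36, 11,  0,  0,  4,  5,  3, 10,  3,  7,  6,  3,  9,  8,  5,
        8,  8,  4]), array([ 8, 11, 14, 17, 20, 23, 26, 29, 32, 35, 38, 41, 44, 47, 50, 53, 56,
       59, 62, 65, 68]))
[[245.0, 207.0, 42.0, 0.0, 28.0], [242.0, 208.0, 47.0, 8.0, 28.0], [244.0, 208.0, 41.0, 6.0, 29.0], [243.0, 208.0, 44.0, 8.0, 29.0], [244.0, 207.0, 43.0, 4.0, 30.0], [243.0, 207.0, 45.0, 5.0, 30.0], [245.0, 206.0, 43.0, -2.0, 30.0], [245.0, 205.0, 45.0, -6.0, 31.0], [246.0, 205.0, 42.0, -6.0, 31.0], [242.0, 207.0, 46.0, 10.0, 33.0], [241.0, 206.0, 50.0, 9.0, 34.0], [246.0, 204.0, 42.0, -7.0, 34.0], [244.0, 206.0, 41.0, 6.0, 35.0], [240.0, 205.0, 54.0, 6.0, 35.0]] 41.01964585607832 55.19515542546531 -7.101613780792129 14.166179969458812
```

The tips stand about 40 mm above the nominal TCP when open, more than the notes suggest, so I go further down under guard.

Run:
```python
from rob import *
p=read_state()["eef_pos"]; 
print(movel(np.r_[p[:2],-34],max_speed=12,guard=3)); st=read_state(); print(st["time"],st["eef_pos"],force())
z=st["eef_pos"][2]+4
p=read_state()["eef_pos"]; movel(np.r_[p[:2],z],max_speed=30); wait(.2); st=read_state(); print(st["time"],st["eef_pos"],force())
open('z','w').write(str(z))
```

```text
True
9.1417 [ 459.29286073 -132.41850994  -22.03970868] [-0.57838409  0.83454616  9.85168305]
9.7167 [ 459.24208807 -132.41898851  -18.13730619] [ 0.34377918 -0.04453607  0.31974866]
```

Run:
```python
from rob import *
f0=force(10); np.save("f0.npy",f0); print("bias",f0)
p=read_state()["eef_pos"]
print("fast",movel(p+46*ex,max_speed=25,guard=5)); st=read_state(); print(st["time"],F.T@(st["eef_pos"]-p),force()-f0)
q=read_state()["eef_pos"]
g=movel(q+30*ex,max_speed=5,guard=3.0); st=read_state(); print("slow",g,st["time"],F.T@(st["eef_pos"]-p),force()-f0)
```

```text
bias [ 0.14349757 -0.30401846 -0.01284959]
fast True
11.6583 [44.35161888  0.22596889 -0.40201256] [-0.78241257  0.14440444  0.42752604]
slow True 12.6917 [44.16835318  0.28999    -0.83207138] [-0.06029502  0.11650297  0.10081451]
```

Run:
```python
from workcell import *
from vis import *
b=camera("scene"); np.savez("s3.npz",**b); print(read_state()["eef_pos"])
cv2.imwrite("pics/p3.png",cv2.resize(b["image"][150:270,170:330],None,fx=4.8,fy=4.8,interpolation=cv2.INTER_CUBIC))
```

```text
[ 503.20246906 -135.21341185  -19.1033994 ]
```

View pics/p3.png

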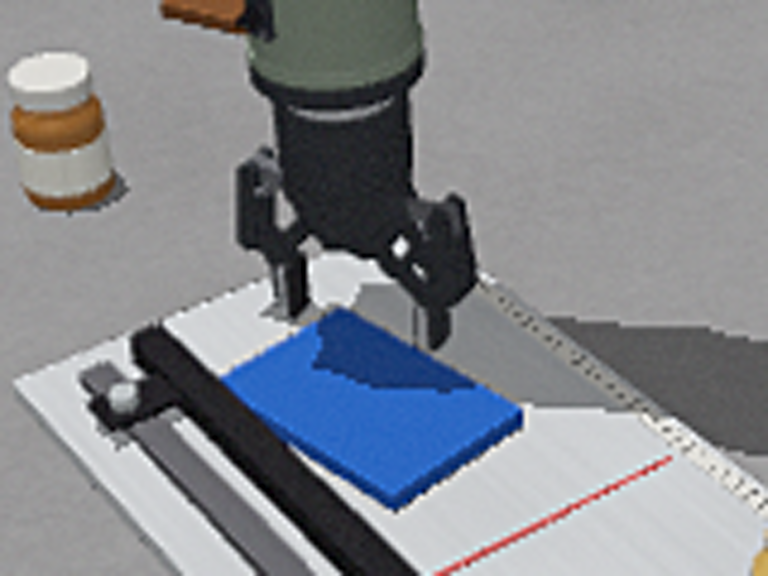

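The crop shows the plaque's trailing +x corner (px (222,378) in the crop) touching the fence. The leading end still stands about 10 mm off, with finger A on or near the long side. Next I press on in small force-checked steps.

Run:
```python
from rob import *
f0=np.load("f0.npy"); z=-18.0
M0=np.array([459.24,-132.42,z]); d=44.2
log=[]
for i in range(60):
    F_=force(3)-f0; fx=-F_[0]; st=read_state()
    log.append((round(st["time"],2),round(d,2),*np.round(F.T@(st["eef_pos"]-M0),2),*F_.round(1)))
    if fx>6 or st["time"]>24: break
    d+=0.6 if fx<2 else 0.4 if fx<3 else 0.2
    if movel(M0+d*ex,max_speed=8,guard=7): log.append("guard"); break
wait(.3); print(*log,sep="\n"); print(force(8)-f0,read_state()["time"])
```

```text
(12.88, 44.2, np.float64(44.05), np.float64(0.31), np.float64(-1.1), np.float64(-0.3), np.float64(0.2), np.float64(-0.1))
(13.25, 44.8, np.float64(44.57), np.float64(0.13), np.float64(-0.09), np.float64(-2.5), np.float64(1.4), np.float64(-1.4))
(13.55, 45.2, np.float64(44.86), np.float64(0.17), np.float64(-0.12), np.float64(-5.2), np.float64(2.0), np.float64(-0.7))
(13.85, 45.4, np.float64(44.96), np.float64(0.19), np.float64(-0.13), np.float64(-6.0), np.float64(1.6), np.float64(-0.6))
[-5.61406672  2.33850292 -0.65093174] 14.2833
```

Run:
```python
from workcell import *
from vis import *
b=camera("scene"); np.savez("s4.npz",**b)
a=dict(np.load("s3.npz"))
for c in(a,b):
    r=rectify(c,27); g=r[...,0]-r[...,2]; k=biggest(g>60); rc=cv2.minAreaRect(k); print(rc); report(c)
print(abs(a["image"].astype(int)-b["image"]).max(2)[190:260,200:300].mean())
cv2.imwrite("pics/p4.png",cv2.resize(b["image"][150:270,170:330],None,fx=4.8,fy=4.8,interpolation=cv2.INTER_CUBIC))
```

```text
((499.7177429199219, 335.2569580078125), (217.118408203125, 321.33416748046875), 83.57653045654297)
plaque lvl 75.0 ctr [547.7 -70. ]
  side L160.0 p [495.65 -75.9 ] ang -0.1183
  side L107.6 p [539.     8.45] ang -0.1070
  side L160.0 p [597.49 -44.03] ang -0.0897
  side L107.6 p [ 556.7  -147.91] ang -0.1078
line p [515.25  64.47] ang 0.0688 ends [448.5         68.95891365] [602.          58.37753623]
((499.41064453125, 335.6707763671875), (217.66297912597656, 320.7776184082031), 83.49694061279297)
plaque lvl 75.0 ctr [548.  -70.3]
  side L159.5 p [493.6 -60.4] ang -0.1160
  side L108.2 p [536.6   8. ] ang -0.1118
  side L159.5 p [597.95 -46.45] ang -0.0912
  side L108.2 p [ 557.41 -148.08] ang -0.1170
line p [543.45  62.51] ang 0.0690 ends [448.5         68.95441795] [602.5         58.28827839]
4.919428571428571
```

View pics/p4.png

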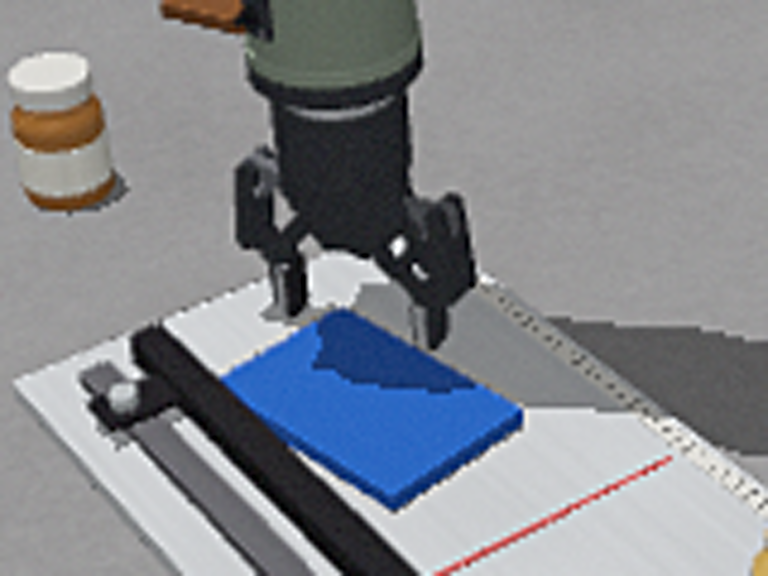

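The view shows the plaque turned about 0.17 rad from the fence and pivoting on its trailing corner. Finger friction, with Fy at +2.3 N, is blocking the turn. I'll let the tool follow the pivoting motion in +x and +y under force control.

```bash
cat >> rob.py <<'E'
f0=np.load("f0.npy"); M0=np.array([459.24,-132.42,-18.0])
def follow(d,h,h_end,dy,target,tmax,fymax=7,verbose=2):
    """advance tool to y-offset h_end in steps dy, servoing the x push to target N"""
    k=0
    while True:
        f=force(2)-f0; fx=-f[0]; st=read_state()
        if k%verbose==0 or h>=h_end: print("%.2f d%.2f h%.2f  act %s f %s"%(st["time"],d,h,(F.T@(st["eef_pos"]-M0)).round(2),f.round(1)))
        if h>=h_end-1e-6 or st["time"]>tmax or -f[1]>fymax or fx>11: break
        d+=float(np.clip((target-fx)*0.1,-0.4,0.5)); h=min(h+dy,h_end); k+=1
        if movel(M0+d*ex+h*ey,max_speed=12,guard=6): print("guard",(read_state()["eef_pos"]-M0)@F)
    np.save("dh.npy",[d,h]); return d,h
E
python3 - <<'E'
from rob import *
follow(45.4,0.2,20,1.0,4.5,24)
E
```

```text
14.37 d45.40 h0.20  act [44.93  0.16 -0.14] f [-5.8  2.1 -0.9]
14.93 d45.31 h2.20  act [45.48  2.2   0.05] f [-3.1  1.9 -1.1]
15.50 d45.77 h4.20  act [45.95  4.17  0.05] f [-0.8 -0.1 -1. ]
16.07 d46.55 h6.20  act [ 4.657e+01  6.260e+00 -2.000e-02] f [-0.8  0.1  0.3]
16.63 d47.30 h8.20  act [ 4.731e+01  8.260e+00 -1.000e-02] f [-1.4  0.4 -0.5]
17.20 d48.00 h10.20  act [48.01 10.29 -0.  ] f [-0.3  0.2 -0.4]
17.77 d48.80 h12.20  act [ 4.880e+01  1.227e+01 -1.000e-02] f [-1.4  0.8 -0. ]
18.33 d49.50 h14.20  act [4.953e+01 1.427e+01 1.000e-02] f [-0.4  0.4 -0.1]
18.90 d50.29 h16.20  act [50.31 16.25  0.  ] f [-1.4  0.5 -0.2]
19.47 d50.95 h18.20  act [50.96 18.25 -0.  ] f [-0.9 -0.5  0.2]
20.03 d51.69 h20.00  act [ 5.170e+01  2.002e+01 -1.000e-02] f [-0.4  0.2 -0.4]
```

Run:
```python
from workcell import *
from vis import *
b=camera("scene"); np.savez("s5.npz",**b); report(b)
cv2.imwrite("pics/p5.png",cv2.resize(b["image"][150:270,170:330],None,fx=4.8,fy=4.8,interpolation=cv2.INTER_CUBIC))
```

```text
plaque lvl 75.0 ctr [554.4 -61.2]
  side L100.0 p [ 541.6  -138.95] ang 0.0693
  side L160.3 p [506.57 -58.85] ang 0.0327
  side L100.0 p [562.2  18.1] ang 0.0495
  side L160.3 p [603.2 -56.7] ang 0.0693
line p [515.25  64.47] ang 0.0689 ends [448.5         68.95498615] [602.          58.36313466]
```

View pics/p5.png

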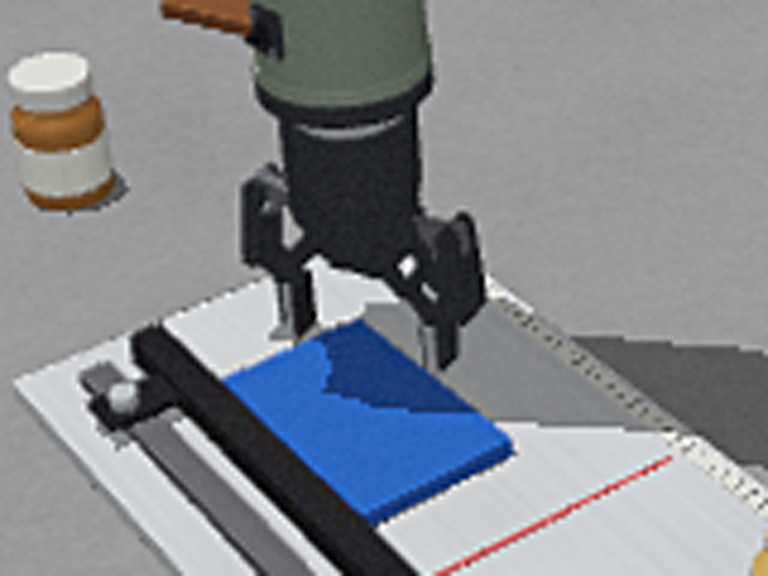

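The crop shows the plaque now almost flush: the leading edge fit gives 0.05–0.07 against 0.069 for the fence. B is just behind the trailing edge and A is at the middle of the long side. Now I press straight in +x.

Run:
```python
from rob import *
d,h=np.load("dh.npy"); k=0
while True:
    f=force(3)-f0; st=read_state()
    print("%.2f d%.2f act %s f %s"%(st["time"],d,(F.T@(st["eef_pos"]-M0)).round(2),f.round(1)))
    if -f[0]>7 or st["time"]>27: break
    d+=0.6 if -f[0]<1.5 else 0.3 if -f[0]<3 else 0.15
    if movel(M0+d*ex+h*ey,max_speed=8,guard=6): print("guard")
wait(.3); print(force(5)-f0); np.save("dh.npy",[d,h])
from vis import *
b=camera("scene"); np.savez("s6.npz",**b); report(b); print(read_state()["time"])
```

```text
20.13 d51.69 act [5.171e+01 2.005e+01 1.000e-02] f [-0.5 -0.1  0.3]
20.43 d52.29 act [52.14 20.1  -0.06] f [-1.9  0.2  0.2]
20.73 d52.59 act [52.35 20.11 -0.06] f [-4.   1.6  0.4]
21.03 d52.74 act [52.49 20.15 -0.08] f [-5.1  1.6  0.9]
21.33 d52.89 act [52.53 20.22 -0.1 ] f [-5.7  1.6  1.2]
21.63 d53.04 act [52.61 20.22 -0.11] f [-5.7  1.9  1.6]
21.93 d53.19 act [52.63 20.26 -0.14] f [-6.3  2.1  0.9]
22.23 d53.34 act [52.71 20.32 -0.14] f [-6.6  1.6  2.4]
22.53 d53.49 act [52.75 20.32 -0.16] f [-7.2  2.6  1.8]
[-7.29056852  1.74525932  1.57461923]
plaque lvl 75.0 ctr [554.7 -61.2]
  side L98.8 p [ 552.46 -139.62] ang 0.0716
  side L160.3 p [506.99 -58.94] ang 0.0370
  side L98.8 p [563.4   18.05] ang 0.0511
  side L160.3 p [602.7  -63.75] ang 0.0691
line p [543.45  62.51] ang 0.0690 ends [448.5         68.93958333] [602.5         58.26906158]
22.9667
```

```bash
cat >> vis.py <<'E'
def lead(c,xs=None):
    """foot of the leading face in the scene view (plane z=15): angle, and gap to the red line measured along fence y"""
    r=rectify(c,15); g=r[...,0]-r[...,2]; k=biggest(g>60); pts=[]
    x,y,w,h=cv2.boundingRect(k)
    for v in range(y,y+h):
        row=g[v]; i=np.where(row[x:x+w]>40)[0]
        if len(i)==0: continue
        j=x+i[-1]; inner=np.median(row[j-24:j-8])/2        # half of the face's own blue
        jj=j-10+np.where(row[j-10:j+12]>inner)[0][-1]
        a,b=row[jj],row[jj+1]; pts.append((jj+(a-inner)/(a-b),v))
    P=world(pts); f,_,_=redline(c)
    n=np.array([np.sin(.0695),np.cos(.0695)]); e=np.array([n[1],-n[0]])
    ye=P@n; xe=P@e; top=np.median(ye[(xe>np.median(xe)-30)])
    # front edge = points near the max-y envelope; robust line fit ye = A + B*xe
    s=ye>ye.max()-25
    for _ in range(30):
        B,A=np.polyfit(xe[s],ye[s],1); res=ye-A-B*xe; s=abs(res)<max(0.6,1.0 if _>10 else 4)
    q=np.array(f[2:]); 
    return dict(slope=round(-B,4),n=int(s.sum()),xr=(xe[s].min().round(1),xe[s].max().round(1)),gap=round(float(q@n-(A+B*np.mean(xe[s]))),2),rms=round(float(res[s].std()),2))
E
python3 - <<'E'
from vis import *
for i in range(0,7):
    n="scene0" if i==0 else f"s{i}"
    print(n,lead(dict(np.load(n+".npz"))))
from vis import plaque
c=dict(np.load("top0.npz")); f,_,_=redline(c); n=np.array([np.sin(.0695),np.cos(.0695)])
print("top0 line",np.array(f[2:])@n,[ (p@n).round(2) for L,p,d in plaque(c)[2]])
E
```

```text
scene0 {'slope': np.float64(-0.0721), 'n': 191, 'xr': (np.float64(460.3), np.float64(557.9)), 'gap': 69.07, 'rms': 0.47}
s1 {'slope': np.float64(-0.072), 'n': 191, 'xr': (np.float64(459.8), np.float64(557.9)), 'gap': 69.09, 'rms': 0.44}
s2 {'slope': np.float64(-0.0715), 'n': 191, 'xr': (np.float64(459.8), np.float64(557.9)), 'gap': 69.13, 'rms': 0.46}
s3 {'slope': np.float64(-0.1803), 'n': 196, 'xr': (np.float64(485.4), np.float64(581.9)), 'gap': 64.84, 'rms': 0.28}
s4 {'slope': np.float64(-0.1824), 'n': 186, 'xr': (np.float64(485.9), np.float64(581.9)), 'gap': 64.78, 'rms': 0.31}
s5 {'slope': np.float64(-0.0222), 'n': 187, 'xr': (np.float64(505.2), np.float64(598.1)), 'gap': 54.24, 'rms': 0.23}
s6 {'slope': np.float64(-0.0224), 'n': 186, 'xr': (np.float64(505.7), np.float64(598.2)), 'gap': 54.22, 'rms': 0.22}
top0 line 100.21463104064418 [np.float64(-117.62), np.float64(-44.0), np.float64(31.38), np.float64(-43.13)]
```

Run:
```python
from rob import *
from vis import *
d,h=np.load("dh.npy")
follow(d,h,h+8,1.0,7,30,verbose=1)
wait(.3); print(force(5)-f0)
b=camera("scene"); np.savez("s7.npz",**b); print(lead(b),read_state()["time"])
```

```text
23.00 d53.49 h20.00  act [52.77 20.34 -0.16] f [-7.5  1.9  2.4]
23.28 d53.44 h21.00  act [53.15 21.18 -0.08] f [-5.6  2.6  0.8]
23.57 d53.58 h22.00  act [5.363e+01 2.208e+01 1.000e-02] f [-4.2  1.9  0. ]
23.85 d53.86 h23.00  act [5.400e+01 2.296e+01 3.000e-02] f [-2.6  1.3 -0.7]
24.13 d54.30 h24.00  act [ 5.410e+01  2.355e+01 -1.000e-02] f [-5.3 -1.6 -0.1]
24.42 d54.48 h25.00  act [ 5.414e+01  2.441e+01 -5.000e-02] f [-5.3 -1.9  0.1]
24.70 d54.65 h26.00  act [54.15 25.34 -0.07] f [-5.6 -2.9 -0.3]
24.98 d54.79 h27.00  act [54.16 26.16 -0.1 ] f [-7.  -4.1 -0.6]
25.27 d54.79 h28.00  act [54.18 27.13 -0.09] f [-7.3 -4.3 -0.4]
[-6.93838933 -4.30359275 -0.15967879]
{'slope': np.float64(0.0104), 'n': 167, 'xr': (np.float64(510.3), np.float64(595.9)), 'gap': 50.22, 'rms': 0.45} 25.7
```

Run:
```python
from rob import *
from vis import *
d,h=np.load("dh.npy")
follow(d,h,h+42,2.0,6,45,fymax=9,verbose=2)
wait(.2); print(force(5)-f0)
b=camera("scene"); np.savez("s8.npz",**b); print(lead(b),read_state()["time"])
```

```text
25.73 d54.79 h28.00  act [54.12 27.12 -0.11] f [-7.  -3.9  0.3]
26.43 d54.67 h32.00  act [54.15 31.3  -0.09] f [-6.9 -3.9 -0.5]
27.13 d54.59 h36.00  act [54.15 35.37 -0.08] f [-6.  -3.2 -1.1]
27.83 d54.55 h40.00  act [54.11 39.36 -0.09] f [-5.5 -2.6 -0.5]
28.53 d54.57 h44.00  act [54.15 43.35 -0.07] f [-6.  -3.8 -0.8]
29.23 d54.61 h48.00  act [54.14 47.34 -0.08] f [-5.9 -3.1 -0.6]
29.93 d54.62 h52.00  act [54.15 51.36 -0.1 ] f [-5.8 -3.7 -0.5]
30.63 d54.70 h56.00  act [54.17 55.32 -0.1 ] f [-6.2 -3.3 -0.5]
31.33 d54.62 h60.00  act [54.11 59.33 -0.11] f [-6.2 -3.  -0.6]
32.03 d54.60 h64.00  act [54.12 63.37 -0.1 ] f [-6.2 -2.9 -0.8]
32.73 d54.61 h68.00  act [54.14 67.36 -0.1 ] f [-6.  -2.8  0. ]
33.08 d54.61 h70.00  act [54.16 69.39 -0.08] f [-5.4 -3.3 -0.9]
[-5.75281972 -3.63389453 -0.16737109]vis.py:53: RuntimeWarning: divide by zero encountered in scalar divide
  a,b=row[jj],row[jj+1]; pts.append((jj+(a-inner)/(a-b),v))
Traceback (most recent call last):
  File "vis.py", line 60, in lead
    B,A=np.polyfit(xe[s],ye[s],1); res=ye-A-B*xe; s=abs(res)<max(0.6,1.0 if _>10 else 4)
        ~~~~~~~~~~^^^^^^^^^^^^^^^
TypeError: expected non-empty vector for x
```

```bash
sed -i 's/    P=world(pts); f,_,_=redline(c)/    pts=[p for p in pts if np.isfinite(p[0])]; P=world(pts); f,_,_=redline(c)/' vis.py
python3 - <<'E'
from vis import *
for i in (6,7,8):
    b=dict(np.load(f"s{i}.npz")); print(lead(b),redline(b)[0])
cv2.imwrite("pics/p8.png",cv2.resize(b["image"][190:290,210:350],None,fx=5.6,fy=5.6,interpolation=cv2.INTER_CUBIC))
E
```

```text
{'slope': np.float64(-0.0224), 'n': 186, 'xr': (np.float64(505.7), np.float64(598.2)), 'gap': 54.22, 'rms': 0.22} [ 9.9761885e-01 -6.8968467e-02  5.4345001e+02  6.2511406e+01]
{'slope': np.float64(0.0104), 'n': 167, 'xr': (np.float64(510.3), np.float64(595.9)), 'gap': 50.22, 'rms': 0.45} [ 9.9763864e-01 -6.8681017e-02  5.1525000e+02  6.4457642e+01]
{'slope': np.float64(-0.0017), 'n': 178, 'xr': (np.float64(510.4), np.float64(599.0)), 'gap': 8.29, 'rms': 0.29} [ 9.9760979e-01 -6.9099471e-02  5.2525000e+02  6.3776024e+01]vis.py:53: RuntimeWarning: divide by zero encountered in scalar divide
  a,b=row[jj],row[jj+1]; pts.append((jj+(a-inner)/(a-b),v))
```

View pics/p8.png

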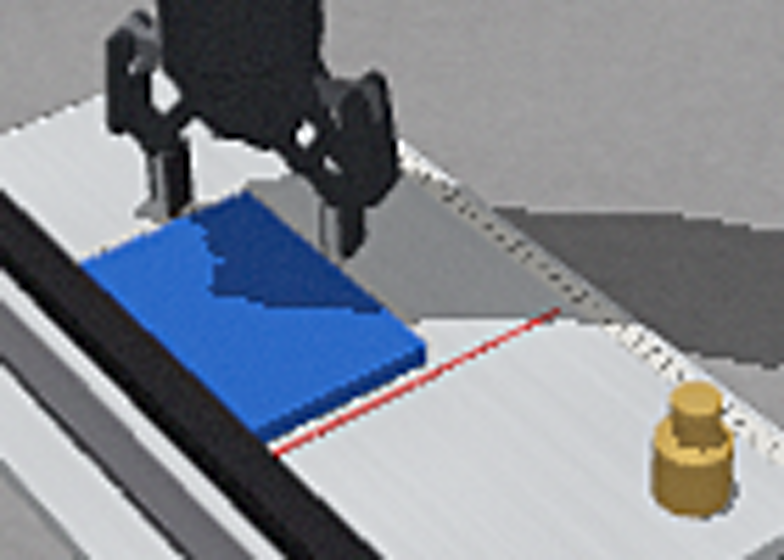

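The crop shows the plaque flush along the fence and parallel to the red line, with the bottom edge at (425,362) and the line at (425,378), about 8 mm of gap. The arm doesn't block the view and the weight is well clear.

```bash
sed -i 's/f,_,_=redline(c)$/f,_,_=redline(dict(np.load("scene0.npz")))/' vis.py; python3 -W ignore - <<'E'
from rob import *
from vis import *
Y=lambda:((read_state()["eef_pos"]-M0)@F)[1]
d,h=np.load("dh.npy"); b=dict(np.load("s8.npz")); y8=Y(); print(y8,lead(b))
d,h=follow(d,h,h+1.8,1,6,45,fymax=9); wait(.2); y=Y(); b=camera("scene"); print(y,y-y8,lead(b))
d,h=follow(d,h,h+1.8,1,6,45,fymax=9); wait(.2); y=Y(); b=camera("scene"); np.savez("s9.npz",**b); print(y,y-y8,lead(b),redline(b)[0],force()-f0)
n=np.array([np.sin(.0695),np.cos(.0695)])
for i in range(3,9): print((redline(dict(np.load(f"s{i}.npz")))[0][2:]@n).round(2),end=" ")
print(redline(dict(np.load("scene0.npz")))[0][2:]@n)
E
```

```text
69.38079134789267 {'slope': np.float64(-0.0017), 'n': 178, 'xr': (np.float64(510.4), np.float64(599.0)), 'gap': 8.31, 'rms': 0.29}
33.45 d54.61 h70.00  act [54.14 69.33 -0.1 ] f [-6.5 -2.9 -0. ]
34.02 d54.58 h71.80  act [54.11 71.08 -0.09] f [-5.1 -3.8 -0.3]
71.06352995593146 1.6827386080387896 {'slope': np.float64(-0.0006), 'n': 175, 'xr': (np.float64(509.8), np.float64(598.9)), 'gap': 6.38, 'rms': 0.47}
34.30 d54.58 h71.80  act [54.11 71.1  -0.1 ] f [-5.8 -3.9 -0.4]
34.87 d54.57 h73.60  act [54.13 72.91 -0.08] f [-6.  -3.6 -1. ]
72.90681768639993 3.5260263385072648 {'slope': np.float64(0.0015), 'n': 179, 'xr': (np.float64(509.6), np.float64(598.8)), 'gap': 4.59, 'rms': 0.37} [ 9.9748820e-01 -7.0832580e-02  5.2525000e+02  6.3637146e+01] [-5.51171921 -3.39160671 -0.72242477]
100.09 100.1 100.09 100.1 100.08 100.1 100.11486790597348
```

```bash
python3 -W ignore - <<'E'
from rob import *
from vis import *
d,h=np.load("dh.npy")
d,h=follow(d,h,78.1,1,6,45,fymax=9,verbose=1); wait(.4)
st=read_state(); print((st["eef_pos"]-M0)@F,force()-f0,st["time"])
b=camera("scene"); np.savez("s10.npz",**b); print(lead(b))
cv2.imwrite("pics/p10.png",cv2.resize(b["image"][220:280,240:320],None,fx=9,fy=9,interpolation=cv2.INTER_CUBIC))
E
```

```text
35.23 d54.57 h73.60  act [54.11 72.89 -0.1 ] f [-5.8 -4.  -1. ]
35.52 d54.59 h74.60  act [54.12 73.91 -0.1 ] f [-5.7 -3.5 -0.9]
35.80 d54.62 h75.60  act [54.13 74.89 -0.09] f [-6.1 -3.5 -0.1]
36.08 d54.61 h76.60  act [54.1  75.89 -0.11] f [-5.9 -3.2 -0.1]
36.37 d54.62 h77.60  act [54.12 76.89 -0.11] f [-5.8 -3.6 -0.4]
36.65 d54.64 h78.10  act [54.14 77.33 -0.11] f [-6.  -4.9  0.2]
[54.1499233  77.30724203 -0.0928457 ] [-5.86351475 -3.90768305 -0.408973  ] 37.05
{'slope': np.float64(0.0041), 'n': 178, 'xr': (np.float64(510.0), np.float64(598.6)), 'gap': 1.68, 'rms': 0.35}
```

View pics/p10.png

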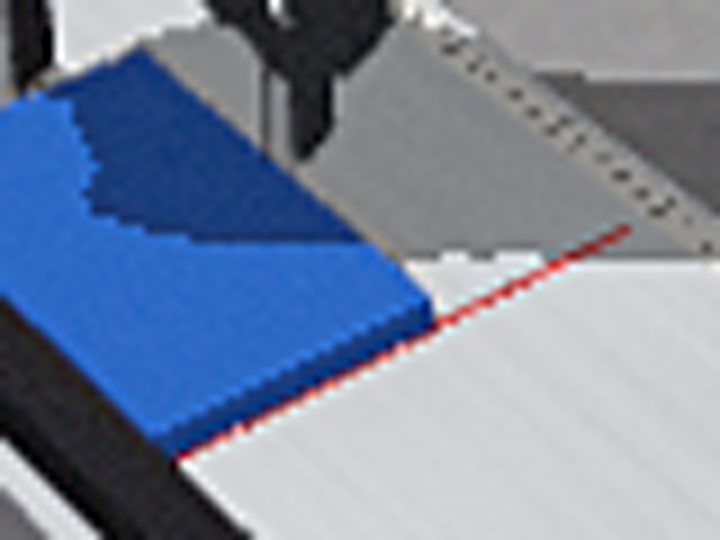

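The crop shows the leading foot edge on the red line: the red is visible only as a thinned strip beside the edge, from (180,457) to (435,325), and full width past the corner. The edge reading of 1.68 mm is biased by that red, so I'll fit a proper profile model, checked on the earlier frames.

```bash
cat > prof.py <<'E'
from vis import *
from scipy.special import erf
from scipy.optimize import least_squares
from scipy.ndimage import map_coordinates
n=np.array([np.sin(.0695),np.cos(.0695)]); e=np.array([n[1],-n[0]])
yy=np.arange(-14,10,.25)
def prof(c,x0,x1,sh,slope=-.0690+.0695):
    r=rectify(c,15); xs=np.arange(x0,x1,.5); X,Y=np.meshgrid(xs,yy,indexing="ij")
    Yn=100.1+sh+Y; W=X[...,None]*e+Yn[...,None]*n
    col=(W[...,1]-Y0)/S; row=(W[...,0]-X0)/S
    return np.stack([map_coordinates(r[...,k],[row,col],order=1).mean(0) for k in range(3)],1)
H=lambda t,s:.5*(1+erf(t/(s*2**.5)))
def basis(ed,L,s):
    a=H(yy-ed,s); l0=max(ed,L-1.5); b=H(yy-l0,s); c=H(yy-L-1.5,s)
    return np.stack([1-a,a-b,b-c,c],1)   # face, board, red, board
def fit(c,ed0,L,red,x0=520,x1=585):
    P=prof(c,x0,x1,0)
    win=(yy>ed0-4)
    def res(p):
        ed,s=p; B=basis(ed,L,s); A=np.stack([B[:,0],B[:,1]+B[:,3]],1); y=P-B[:,2:3]*red
        A,y=A[win],y[win]; k=np.linalg.lstsq(A,y,rcond=None)[0]; return (A@k-y).ravel()
    q=least_squares(res,[ed0,1.],bounds=([-14,.3],[3,4])); return q.x.round(2),round(float(np.std(q.fun)),2)
def fitline(c,x0=520,x1=585):
    P=prof(c,x0,x1,0)
    w=abs(yy)<8
    def res(p):
        L,s=p; B=basis(-99,L,s); A=np.stack([B[:,1]+B[:,3],B[:,2]],1)[w]; k=np.linalg.lstsq(A,P[w],rcond=None)[0]; res.k=k; return (A@k-P[w]).ravel()
    q=least_squares(res,[0.,1.]); res(q.x); return q.x,res.k[1]
E
python3 -W ignore - <<'E'
from prof import *
L,red=fitline(dict(np.load("scene0.npz"))); print("line",L.round(2),red.round())
for i,e0 in((8,-8),(9,-4.5),(10,-.5),(10,-1.5),(10,.8)):
    c=dict(np.load(f"s{i}.npz")); print(i,e0,[ (fit(c,e0,L[0],red,a,b)) for a,b in((520,585),(515,550),(550,590))])
E
```

```text
line [0.42 1.82] [-43. -39. 178.]
8 -8 [(array([-7.7 ,  1.71]), 10.61), (array([-7.65,  1.74]), 11.03), (array([-7.7 ,  1.68]), 10.24)]
9 -4.5 [(array([-3.68,  1.87]), 14.12), (array([-3.65,  1.89]), 13.73), (array([-3.65,  1.85]), 14.71)]
10 -0.5 [(array([-0.21,  1.72]), 6.78), (array([-0.16,  1.7 ]), 6.0), (array([-0.19,  1.7 ]), 7.08)]
10 -1.5 [(array([-0.17,  1.7 ]), 6.62), (array([-0.12,  1.68]), 5.91), (array([-0.16,  1.69]), 6.89)]
10 0.8 [(array([-0.2 ,  1.71]), 7.07), (array([-0.17,  1.71]), 6.27), (array([-0.14,  1.68]), 7.36)]
```

All estimates (edge fits plus tool travel, and the profile fit) put the edge within about 0.6 mm short of line centre, so I'm holding there. Next I release diagonally, clear the arm and check with both cameras.

```bash
python3 -W ignore - <<'E'
from rob import *
from prof import *
d,h=np.load("dh.npy"); p=M0+d*ex+h*ey
movel(p-2*ex-2*ey,max_speed=8); movel(p-14*ex-14*ey,max_speed=40)
print(force()-f0)
q=p-14*ex-14*ey; movel(np.r_[q[:2],170],max_speed=150)
goto_joints([-1.222,0.521,-0.036,1.599,0.021,1.021,-0.113])
wait(.2); t=camera("top"); b=camera("scene"); np.savez("t11.npz",**t); np.savez("s11.npz",**b)
print(read_state()["time"]); print(lead(b)); L,red=fitline(dict(np.load("scene0.npz"))); print(L[0],fit(b,-.5,L[0],red))
t0=dict(np.load("top0.npz")); f,_,_=redline(t0)
for c in(t0,t):
    lv,ctr,sd=plaque(c); print("line",f[2:]@n,"ctr",ctr@n,ctr@e,[(round(l,1),(p@n).round(2)) for l,p,_ in sd],[np.arctan(v[0]/v[1]).round(4) for l,p,v in sd if l>120])
A=cv2.resize(t["image"][130:232,195:355],None,fx=4.8,fy=4.8,interpolation=cv2.INTER_CUBIC); cv2.imwrite("pics/p11.png",A)
E
```

```text
[-0.19334412  0.46171854  0.01869085]
42.4917
{'slope': np.float64(0.0045), 'n': 177, 'xr': (np.float64(510.4), np.float64(598.6)), 'gap': 1.7, 'rms': 0.34}
0.4225501148138895 (array([-0.13,  1.68]), 5.72)
line 100.21463104064418 ctr -43.36740078639625 515.4794453555005 [(np.float64(101.2), np.float64(-117.62)), (np.float64(150.6), np.float64(-44.0)), (np.float64(101.2), np.float64(31.38)), (np.float64(150.6), np.float64(-43.13))] [np.float32(0.0075), np.float32(0.0092)]
line 100.21463104064418 ctr 25.188972439824802 560.6545743096673 [(np.float64(102.1), np.float64(-49.28)), (np.float64(150.7), np.float64(18.74)), (np.float64(102.1), np.float64(99.5)), (np.float64(150.7), np.float64(22.3))] [np.float32(0.0755), np.float32(0.0713)]
```

View pics/p11.png

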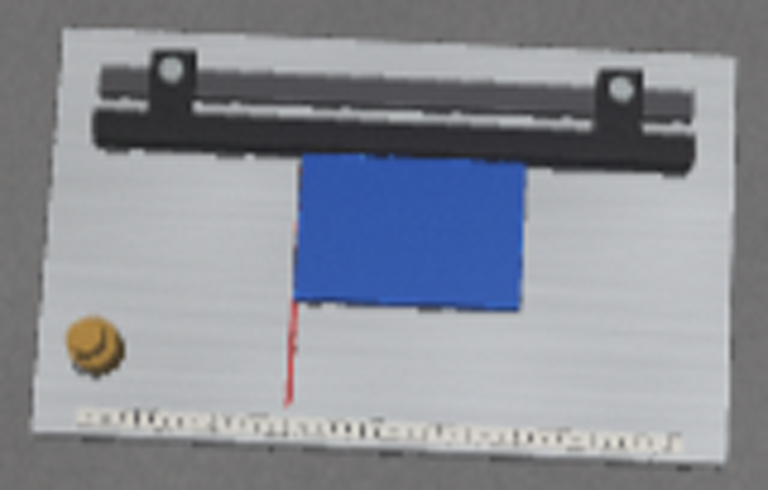

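The top view shows the long side against the fence and the leading edge (px 300→294) in line with the visible red stub (293→288). The plaque centre plus 75 mm gives 100.19, against 100.21 for the line, and the plaque angle of 0.073 compares with 0.0695. Everything else is undisturbed, so I'm handing in.

```bash
python3 -c "
from workcell import *
print(finish_job(), read_state()['time'])"
```

```text
the job is handed in; nothing more can be done
the job is handed in; nothing more can be done
```

The plaque was pressed flush against the fence, slid along it to the red line and released. I handed the job in at about 43 s; it reports no verdict.

**What I did:** I straddled the plaque's trailing corner with the open fingers, one on its long side and one behind its trailing edge. The plaque first jammed about 0.17 rad askew with its trailing corner on the fence, because finger friction blocked the turn. I freed it by letting the tool follow the turning motion. I then pressed it flush at about 7 N and slid it about 50 mm with the push on the tool held near 6 N. I held it at the line for about 0.4 s, then backed off diagonally.

**Last checks:**
- **Line position:** in the top view the plaque's centre puts the leading edge 0.02 mm from the line's centre. Its two short sides taken separately give 0.7 mm short and 0.5 mm past.
- **Angle:** the plaque's long sides read 0.071–0.076 rad, against 0.0695 for the fence direction.
- **Other estimates of the gap:** tool travel and a profile fit put the edge 0.2–0.6 mm short of the line. The simple edge reading in the scene view disagreed at 1.7 mm short; I put that down to the red line blurring into the blue edge.
- **Forces:** the largest settled push I read on the tool was about 8 N. I did not log the brief peaks, so the first fast touch on the fence, which tripped a 5 N guard, is not measured.
- **Surroundings:** the weight looked undisturbed in the last picture, and the arm kept clear of the other bystanders. I did not measure any of them.

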